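Air flush on the growing room's mixing box

TASK

The mushroom room is due its air flush. Throw the mixing box's changeover lever into its middle notch and let go of it, then lift the sprung flap on top of the box by its handle until the flap is level with the index clamped on the curved strap, and finish holding it there steadily in the gripper: the flap shuts itself if let go. Leave the index as it is set and the other things where they are.

Things in the scene. Friction and masses are not known exactly. Their poses are not given: they have to be found in the camera images.
- mixing_box: fixed galvanised sheet-metal air box, 300 mm deep (its x), 460 mm wide (its y), flat top deck 140 mm above the table. Origin: centre of its underside; x points from its front (robot side) to its back, where a grey flexible duct leaves. The flap is in the middle of the deck; the lever stands on the deck to one side of the flap and a round dial gauge (98 mm tall, 80 mm wide) on the other side, which is which varies.
- flap_hinge (a point): middle of the flap's hinge axis, on the box, 148 mm above the table. The axis is level and runs along the box's y; the flap reaches forward from it (box -x).
- flap_handle (a point): middle of the round bar of the flap's bow handle: bar 10 mm thick, 100 mm long along the hinge direction, clear for 80 mm between its two 9 mm posts, 150 mm forward of the hinge axis and 36 mm above it with the flap shut (34 mm above the flap's upper face). Turns with the flap; its axes are the box's when shut. The flap is a steel plate 200 mm wide reaching 185 mm from the hinge, 4 mm thick, about 0.4 kg.
- flap (a joint): flap angle in rad, 0 shut flat on the box, grows as its front edge rises, stop at 1.15. Coil springs and its weight pull it shut: about 6 N up at the handle starts it, about 10 N holds it at 0.8 rad. The flap swings shut as soon as it is let go.
- index (a joint): angle of the index clamp about the same hinge axis and in the same measure (rad): the flap is level with the index when the two joint values are equal. Set between 0.3 and 0.8. It is clamped tight and not to be moved.
- index_tip (a point): the index: a flat dark steel blade (26 x 22 x 4 mm) pointing away from the hinge, held by a wing-nut clamp on the curved strap. The strap (flat steel arc, 14 mm wide, 4 mm thick, radius 170 mm about the hinge axis) stands beside the flap's right edge, 112 mm to the box's -y side of its middle, top 150 mm above the deck. This point is on the blade, 184 mm from the hinge axis.
- lever_base: lever bracket fixed on the deck, base plate 130 x 50 mm, with an upright steel quadrant (68 mm high) on its +y side that has a middle notch (punch mark under it) and a resting place at each end. Origin: centre of its underside on the deck, 140 mm above the table; its axes are parallel to the box's.
- lever_pivot (a point): pivot axis of the lever, along the box's y, 22 mm above the deck.
- lever_grip (a point): middle of the lever's black round hand grip (23 mm thick at this point and above, 19 mm and less 15 mm lower), on the lever's centre line 105 mm from the pivot; the grip's top is 127 mm from the pivot. Moves with the lever.
- lever (a joint): lever angle in rad, 0 upright in the middle notch, negative leaning to the robot (box -x), stops at -0.42 and 0.42; starts at the negative end. A spring plunger riding over two lobes (tops at -0.2 and 0.2) holds it at each end and in the notch: about 6 N at the grip to leave either; let go within 0.17 rad of upright it slides into the notch, with 0.05 rad of play there.
- spanner: steel open spanner 130 mm long, lying across the box's front deck, ahead of the flap.
- hygrometer: white digital hygrometer 45 x 66 x 16 mm, lying on the left part of the box's back deck, behind the hinge.
- block: brown mushroom substrate block about 120 x 170 x 125 mm on the table to the left of the box.
- punnet: blue open punnet of mushrooms, 120 x 170 x 55 mm, on the table to the right of the box.
- spray_bottle: white spray bottle, 72 mm thick, 205 mm tall, black trigger head, on the table at the right.
- knife: harvest knife with wooden handle, 180 mm long, lying along the box's back deck.
- tape_roll: cardboard-brown tape roll, 90 mm across, 24 mm high, lying on the table to the left of the box.

How it is judged:
By the outcome, as a careful person would: the job done as asked, in the order asked, and still so for the second after the job is handed in, while the arm keeps its last pose, push and grip.
It also fails if it takes over 54 s, if anything falls off the work surface, if the arm or the gripper's body presses on something with over 40 N, if the wrist force passes 120 N, or if a joint passes its speed limit or range.

ROBOT

A 6-joint arm with a two-finger parallel gripper is mounted at the origin on the work surface. World frame = base frame: x ahead of the robot, y to its left, z up, the work surface at z = 0. Lengths are in m, angles in rad, forces in N, time in s.
With the tool pointing down it reaches from about 0.375 to 0.925 m from the base axis. Payload 5.7 kg.
Tool frame: the origin (TCP) lies midway between the tips of the shut fingers; the grasp point (between the pads) lies 19 mm behind it (env.hold_point_z is the distance from the TCP to the grasp point, in m); z points along the fingers, y is the line along which they close (so a half turn about z gives the same grasp; the last joint's range is limited). The gripper opens to 88 mm and grips with 3 to 60 N. Pads are 20 mm wide; open, the fingers measure 115 mm over their backs; the gripper's body (75 mm by 178 mm) begins 61 mm behind the grasp point.
Start: joints at [-1.426, 0.359, 1.51, -0, 1.272, -0.115], TCP at [0.154, -0.58, 0.223] pointing down, gripper open.
Joint ranges: [-2.97, 2.97], [-1.01, 2.36], [0.21, 2.38], [-0.96, 4.11], [0.2, 2.71], [-2.98, 2.98]. Speed limits (rad/s): [2.39, 2.39, 3.14, 3.14, 3.14, 3.14].

INTERFACE

Orientations are given as a rotation vector (axis times angle).
In Python, from workcell import env gives the robot as it stands. The module is installed in compiled form; this text tells all that it offers.
- The arm moves only by the shell command python3 -m handwheel 'ROWS'. ROWS is JSON, a list that holds one entry, the list of rows, each a list of 5 numbers: the gripper's target within -1 to 1 (shut at 1, half-way at 0, fully open at -1), then the shift along the tool's x, y, z in cm, then the turn about the tool's z in units of 5 degrees (1.0 is 5 degrees). In form: [[[fingers, x, y, z, spin], ...]]. A call has 1 to 10 rows; each row is the pose to reach, as a shift and turn from the pose commanded when the call began, along the tool's axes at that moment; what a row does not reach only later rows make up. A row lasts 1/10 s, in which the tool goes at most 50 mm and 8.59 degrees, less where a joint would pass 70% of its speed; a pose out of reach is approached as far as the arm can. A call with a gripper value outside its range is refused whole. The fingers move at their own pace and stop on an object; the grip force is fixed at half the most. Time passes only in rows, so rows that repeat a pose let the fingers close. It gives the time, the measured TCP pose, the force, the opening and the grip force at its end, in the units of the state.
- env.get_state(): the state, without advancing time (a new reading comes with each control period).
- env.get_image(name): name is "side" or "top"; returns (picture, depth): 384x512x3 uint8, red, green, blue; 384x512 float32, m along the optical axis (not along the pixel's ray), 0 where there is no reading.
- env.get_calibration(name): a dict with "K" (3x3 intrinsics, pixels), "k1" (the pictures are not rectified: a ray, as slopes to the right and down, at radius r is drawn at 1 + k1 r^2 times it, then the intrinsics apply), "rvec" (rotation vector, rad) and "tvec" (3), from world to camera coordinates, as OpenCV has them. Camera axes: x right, y down, z forward; pixel columns grow to the right and rows downward; lengths in m; the calibration is good to about 2 mm. A picture is of the moment at which its call begins. get_calibration takes no time and is no camera call.
- env.hand_in(): hands the job in; it is judged then, once.
The state is a dict: "clock": time; "joint_pos": joint angles; "joint_vel": joint speeds; "effort": joint torques, N m; "tcp_pos": TCP position; "tool_rot": TCP orientation; "ft_force": force on the tool from outside, world axes, zero at the start; "torque": the same for the moment, N m; "finger_gap": opening from 0.0 (shut) to 1.0 (fully open); "finger_force": force on a finger pad.
Only numpy, scipy, OpenCV 4.12 (cv2) and the standard library are available. Lean on these libraries where they do the work, as an engineer would, in place of code of your own. Each camera call takes 0.05 s, during which the arm holds its last target. There are 200 camera calls.

## Working session

There is one attempt and no reset: what is moved stays moved. The work goes in short steps, Python scripts to look and compute and a shell command to move; the robot and the scene stay as the last step left them, time stands still between calls to the robot, and variables do not carry over. Pictures are saved under pics/ and viewed, at most 10 in all, crops included, and the job is handed in when it is done.

```bash
mkdir -p pics; cat > h.py <<'E'
import numpy as np, cv2
from workcell import env
def cam(n):
    c=env.get_calibration(n); K=np.array(c["K"]);R=cv2.Rodrigues(np.array(c["rvec"],float))[0];t=np.array(c["tvec"],float).ravel()
    return K,np.array([c["k1"],0,0,0,0.]),R,t
def ray(n,uv):
    K,d,R,t=cam(n); p=cv2.undistortPoints(np.array(uv,float).reshape(-1,1,2),K,d).reshape(-1,2)
    v=np.c_[p,np.ones(len(p))]; return -R.T@t, v@R   # origin, dirs (unit optical depth)
def onz(n,uv,z):
    o,v=ray(n,uv); return o+v*((z-o[2])/v[:,2])[:,None]
def dep(n,uv,D):
    o,v=ray(n,uv); return o+v*np.array([D[int(round(b)),int(round(a))] for a,b in uv])[:,None]
def proj(n,P):
    K,d,R,t=cam(n); return cv2.projectPoints(np.array(P,float).reshape(-1,1,3),cv2.Rodrigues(R)[0],t,K,d)[0].reshape(-1,2)
def snap(n,f):
    im,D=env.get_image(n); cv2.imwrite(f"pics/{f}.png",im[:,:,::-1]); np.savez(f"pics/{f}.npz",im=im,D=D); return im,D
E
python3 -c "
from h import *
for n in('side','top'):
    snap(n,n+'0'); o,v=ray(n,[(256,192)]); print(n,o.round(3),v.round(2),env.get_calibration(n))
for k,x in env.get_state().items(): print(k,np.round(x,3))
print(env.hold_point_z)"
```

```text
side [0.184 0.632 0.955] [[ 0.39 -0.57 -0.72]] {'K': array([[363.34863084,   0.        , 261.19900652],
       [  0.        , 363.34863084, 192.59476655],
       [  0.        ,   0.        ,   1.        ]]), 'k1': -0.05344313299611706, 'rvec': array([ 0.79012376, -2.62397806,  1.05047809]), 'tvec': array([0.49397615, 0.35083222, 0.98887979])}
top [ 0.517 -0.019  1.584] [[ 0.07 -0.   -1.  ]] {'K': array([[479.83689501,   0.        , 253.89942341],
       [  0.        , 479.83689501, 205.09611637],
       [  0.        ,   0.        ,   1.        ]]), 'k1': 0.028719836079362595, 'rvec': array([ 2.1870548 , -2.20797004,  0.0443781 ]), 'tvec': array([-0.00825607,  0.58583455,  1.56022202])}
clock 0.1
joint_pos [-1.426  0.359  1.511 -0.     1.272 -0.115]
joint_vel [ 0.    -0.002 -0.001  0.001  0.002  0.001]
effort [ 1.0000e-03 -5.1636e+01 -2.7141e+01  6.8000e-02  2.8000e-02 -0.0000e+00]
tcp_pos [ 0.154 -0.579  0.222]
tool_rot [-3.114 -0.407  0.   ]
ft_force [-0.115  0.472 -0.955]
torque [ 0.024 -0.008  0.008]
finger_force 0.0
finger_gap 0.999
0.0187
```

View pics/side0.png

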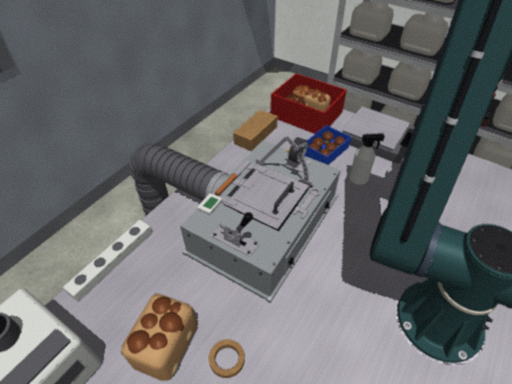

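View pics/top0.png

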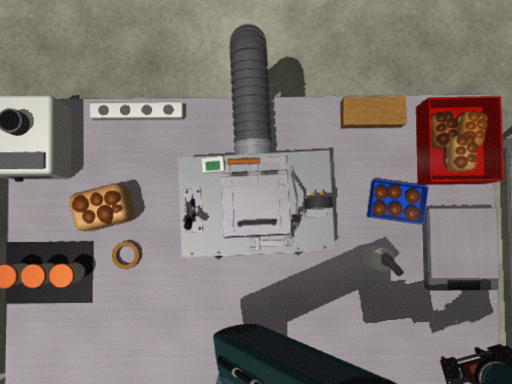

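```bash
python3 -c "
import cv2
a=cv2.imread('pics/top0.png')[140:265,170:345]; cv2.imwrite('pics/topc.png',cv2.resize(a,None,fx=4.5,fy=4.5,interpolation=cv2.INTER_CUBIC))
a=cv2.imread('pics/side0.png')[130:280,175:350]; cv2.imwrite('pics/sidec.png',cv2.resize(a,None,fx=4,fy=4,interpolation=cv2.INTER_CUBIC))"
```

```text
(no output)
```

View pics/topc.png

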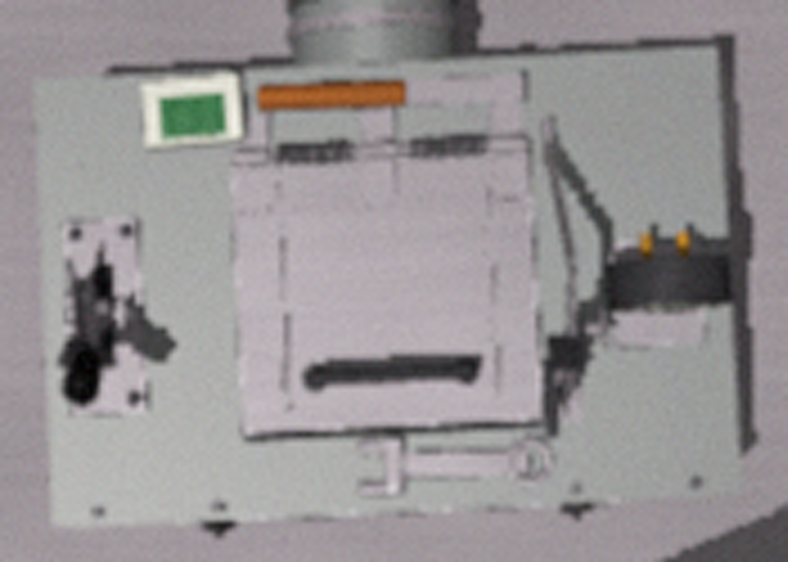

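View pics/sidec.png

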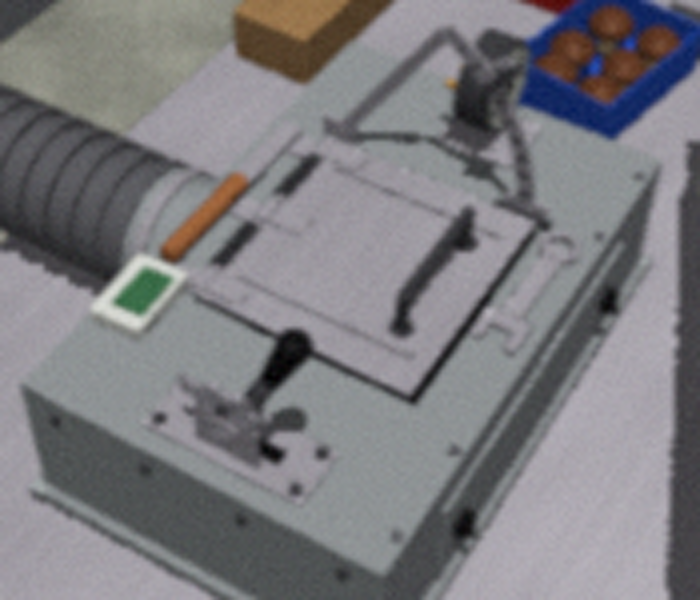

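```bash
cat > fit.py <<'E'
from h import *
c=lambda L:[(a/4.5+170-.4,b/4.5+140-.4) for a,b in L]
P=onz('top',c([(36,80),(726,42),(742,492),(54,527)]),.14)
P2=onz('top',c([(247,437),(541,424)]),.15)   # flap front corners
H=onz('top',c([(313,378),(470,368)]),.184)
hn=onz('top',c([(232,157),(530,140)]),.152)
def frame():
    C=P[:,:2].mean(0); 
    w=(P[0]-P[1]+P[3]-P[2])[:2]; w2=(H[0]-H[1])[:2]; w3=(P2[0]-P2[1])[:2]
    return C,[np.arctan2(-u[0],u[1]) for u in (w,w2,w3)]
if __name__=="__main__":
    print(P.round(3)); C,y=frame(); print('C',C,'yaws',np.degrees(y))
    print('len',[np.linalg.norm(P[i]-P[(i+1)%4]).round(3) for i in range(4)])
    print('handle',H.mean(0),'frontmid',P2.mean(0),np.linalg.norm(P2[0]-P2[1]))
    print('grip',onz('top',c([(82,380)]),.27))
    yaw=np.mean(y); R=np.array([[np.cos(yaw),-np.sin(yaw)],[np.sin(yaw),np.cos(yaw)]])
    hinge=H.mean(0)[:2]+R@[.150,0]; print('hinge',hinge, 'box', (hinge-C)@R)
    for n in('side','top'):
        z=np.load(f'pics/{n}0.npz'); D=z['D']; g=[(u,v) for v in range(384) for u in range(512) if D[v,u]>0]
        X=dep(n,g,D); b=np.c_[(X[:,:2]-hinge)@R,X[:,2]-.148]
        r=np.hypot(b[:,0],b[:,2]);a=np.arctan2(b[:,2],-b[:,0])
        m=(abs(b[:,1]+.112)<.016)&(r>.155)&(r<.215)&(a>.1)&(a<1.3)
        for i in np.where(m)[0]: print(n,g[i],z['im'][g[i][1],g[i][0]],'y%.3f r%.3f a%.3f'%(b[i,1],r[i],a[i]))
        # lever points
        q=(X-np.r_[C,.14]); q=np.c_[q[:,:2]@R,q[:,2]]
        m=(q[:,1]>.13)&(q[:,1]<.22)&(q[:,2]>.085)&(q[:,2]<.2)&(abs(q[:,0])<.14)
        print(n,'levertop n',m.sum(),q[m].mean(0).round(3),q[m].min(0).round(3),q[m].max(0).round(3), X[m].mean(0).round(3))
E
python3 fit.py
```

```text
[[ 0.727  0.215  0.14 ]
 [ 0.748 -0.249  0.14 ]
 [ 0.446 -0.254  0.14 ]
 [ 0.427  0.204  0.14 ]]
C [ 0.58710851 -0.02101975] yaws [2.48543478 3.10031918 1.99147795]
len [np.float64(0.464), np.float64(0.302), np.float64(0.459), np.float64(0.3)]
handle [ 0.52736715 -0.02178762  0.184     ] frontmid [ 0.48952667 -0.02313147  0.15      ] 0.19508674104249676
grip [[0.5242644  0.16665282 0.27      ]]
hinge [ 0.67722143 -0.01517738] box [0.09028284 0.00186557]
side (285, 136) [144 141 150] y-0.107 r0.172 a1.025
side (286, 136) [142 137 144] y-0.108 r0.173 a1.012
side (288, 136) [139 135 141] y-0.112 r0.176 a0.988
side (289, 136) [153 151 158] y-0.112 r0.178 a0.977
side (284, 137) [125 120 126] y-0.107 r0.166 a1.025
side (285, 137) [117 116 122] y-0.108 r0.167 a1.012
side (286, 137) [109 107 113] y-0.109 r0.170 a1.000
side (287, 137) [104 102 106] y-0.110 r0.172 a0.988
side (288, 137) [118 114 120] y-0.110 r0.174 a0.976
side (289, 137) [146 140 148] y-0.110 r0.178 a0.965
side (283, 138) [116 114 121] y-0.107 r0.160 a1.025
side (284, 138) [ 97  94 100] y-0.112 r0.158 a1.011
side (285, 138) [9
[... 17858 characters left out ...]
179 a0.422
top (296, 225) [95 88 93] y-0.112 r0.177 a0.395
top (294, 226) [46 44 48] y-0.108 r0.170 a0.227
top (295, 226) [78 74 78] y-0.109 r0.178 a0.372
top (296, 226) [93 89 93] y-0.111 r0.180 a0.392
top (294, 227) [51 48 50] y-0.108 r0.173 a0.227
top (295, 227) [77 70 72] y-0.109 r0.179 a0.329
top (294, 228) [62 57 60] y-0.108 r0.176 a0.206
top (295, 228) [80 75 80] y-0.110 r0.179 a0.290
top (294, 229) [82 81 80] y-0.108 r0.178 a0.191
top (295, 229) [97 89 90] y-0.110 r0.180 a0.230
top (294, 230) [120 114 120] y-0.109 r0.179 a0.129
top (295, 230) [119 115 118] y-0.112 r0.179 a0.100
top levertop n 103 [-0.051  0.193  0.121] [-0.068  0.181  0.085] [-0.031  0.212  0.141] [0.528 0.17  0.261]
```

Side view: lever leans robotward with its grip at about (247,217); blade at (302,148), whose upper face lies at 0.713 rad. Taking off half its thickness gives an index of about 0.70. Top view: handle at (257,222), blade at (296,218), lever grip at (188,224). The box's yaw is about 2.5° and the sizes check out. Next I move towards the lever.

```bash
python3 -m handwheel '[[[-1,0,0,-14,0],[-1,0,0,-14,0],[-1,0,0,-14,0],[-1,32,-25.5,-14,2.5],[-1,32,-25.5,-14,2.5],[-1,32,-25.5,-14,2.5],[-1,32,-25.5,-14,2.5],[-1,32,-25.5,-14,2.5],[-1,32,-25.5,-14,2.5],[-1,32,-25.5,-14,2.5]]]'
cat > go.py <<'E'
import sys
from h import *
# shift in tool axes (cm) from current TCP to world target
t=np.array([float(v) for v in sys.argv[1:4]]); s=env.get_state()
R=cv2.Rodrigues(np.array(s['tool_rot'],float))[0]
print('tcp',np.round(s['tcp_pos'],4),'yaw x',np.degrees(np.arctan2(R[1,0],R[0,0])).round(2),'shift cm',(R.T@(t-s['tcp_pos'])*100).round(2),'F',np.round(s['ft_force'],1))
E
python3 go.py .5265 .1725 .34
```

```text
clock: 1.1
tcp_pos: [0.3632, -0.2967, 0.3624]
tool_rot: [-3.141, -0.065, 0.0]
ft_force: [1.2, 0.9, -0.0]
finger_gap: 0.997
finger_force: 0.0
tcp [ 0.3632 -0.2967  0.3624] yaw x 2.36 shift cm [ 18.25 -46.21   2.26] F [ 1.2  0.9 -0. ]
```

```bash
python3 -m handwheel '[[[-1,16,-42,2,0],[-1,16,-42,2,0],[-1,16,-42,2,0],[-1,16,-42,2,0],[-1,16,-42,2,0],[-1,16,-42,2,0],[-1,16,-42,2,0],[-1,16,-42,2,0],[-1,16,-42,2,0],[-1,16,-42,2,0]]]'
python3 -m handwheel '[[[-1,0,0,0,0],[-1,0,0,0,0]]]'
python3 go.py .5265 .1725 .24
```

```text
clock: 2.1
tcp_pos: [0.5057, 0.1328, 0.3417]
tool_rot: [-3.138, -0.075, 0.001]
ft_force: [-0.9, -0.3, -0.1]
finger_gap: 1.003
finger_force: 0.0
clock: 2.3
tcp_pos: [0.5045, 0.1267, 0.3424]
tool_rot: [3.14, 0.065, -0.002]
ft_force: [-0.0, -0.6, -0.4]
finger_gap: 0.997
finger_force: 0.0
tcp [0.5045 0.1267 0.3424] yaw x 2.36 shift cm [ 2.4  -4.5  10.24] F [-0.  -0.6 -0.4]
```

```bash
python3 -m handwheel '[[[-1,2.4,-4.5,0,0],[-1,2.4,-4.5,0,0],[-1,2.4,-4.5,5,0],[-1,2.4,-4.5,10,0],[-1,2.4,-4.5,10,0],[-1,2.4,-4.5,10,0]]]'
python3 go.py .5265 .1725 .24
python3 -c "
from h import *
im,D=snap('side','side1'); 
a=im[120:290,180:350,::-1]; cv2.imwrite('pics/side1c.png',cv2.resize(a,None,fx=3.5,fy=3.5,interpolation=cv2.INTER_CUBIC))"
```

```text
clock: 2.9
tcp_pos: [0.5267, 0.1721, 0.2431]
tool_rot: [3.141, 0.063, -0.003]
ft_force: [1.3, -0.2, 0.1]
finger_gap: 1.001
finger_force: 0.0
tcp [0.5267 0.1721 0.2431] yaw x 2.28 shift cm [-0.02 -0.04  0.31] F [ 1.3 -0.2  0.1]
```

View pics/side1c.png

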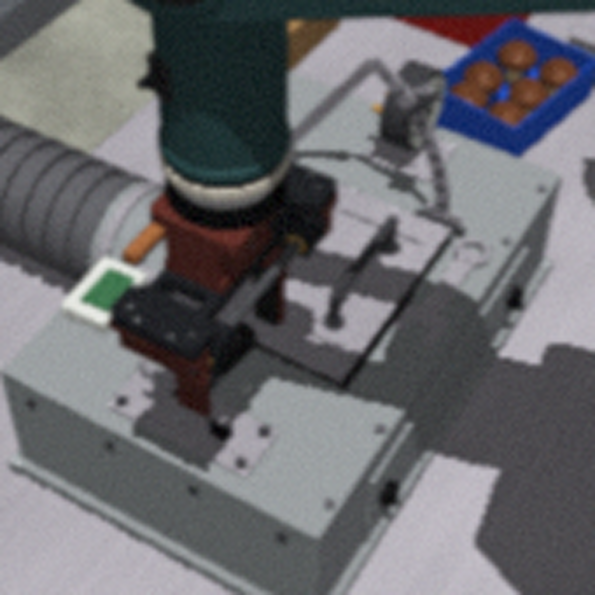

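The near finger, at about (195,385) in the crop, covers the lever grip, and the fingers straddle it along the box's y. I close them.

```bash
python3 -m handwheel '[[[1,0,0,0.2,0],[1,0,0,0.2,0],[1,0,0,0.2,0],[1,0,0,0.2,0],[1,0,0,0.2,0],[1,0,0,0.2,0],[1,0,0,0.2,0],[1,0,0,0.2,0]]]'
```

```text
clock: 3.75
tcp_pos: [0.527, 0.173, 0.2406]
tool_rot: [3.14, 0.066, -0.001]
ft_force: [0.6, -10.6, 0.7]
finger_gap: 0.312
finger_force: 6.2
```

```bash
python3 -m handwheel '[[[1,0,0.2,0,0],[1,0,0.2,0,0],[1,0,0.2,0,0],[1,0,0.2,0,0]]]'
```

```text
clock: 4.15
tcp_pos: [0.527, 0.1701, 0.2405]
tool_rot: [3.138, 0.065, -0.001]
ft_force: [-0.6, -5.0, 0.4]
finger_gap: 0.244
finger_force: 30.0
```

```bash
python3 -m handwheel '[[[1,0.6,0.05,-0.25,0],[1,1.2,0.05,-0.45,0],[1,1.7,0.05,-0.6,0],[1,2.2,0.05,-0.7,0],[1,2.7,0.05,-0.8,0],[1,3.2,0.05,-0.86,0],[1,3.8,0.05,-0.9,0],[1,4.3,0.05,-0.91,0],[1,4.3,0.05,-0.91,0],[1,4.3,0.05,-0.91,0]]]'
```

```text
clock: 5.15
tcp_pos: [0.571, 0.1718, 0.2502]
tool_rot: [3.139, 0.065, 0.001]
ft_force: [-0.7, -4.9, 2.4]
finger_gap: 0.242
finger_force: 30.0
```

Lever followed; release, lift 11 cm, and check.

```bash
python3 -m handwheel '[[[-1,0,0,0,0],[-1,0,0,0,0],[-1,0,0,0,0],[-1,0,0,0,0],[-1,0,0,0,0],[-1,0,0,-5,0],[-1,0,0,-10,0],[-1,0,0,-11,0],[-1,0,0,-11,0]]]'
python3 -m handwheel '[[[-1,-8,22,0,0],[-1,-8,22,0,0],[-1,-8,22,0,0],[-1,-8,22,0,6],[-1,-8,22,0,12],[-1,-8,22,0,18],[-1,-8,22,0,18],[-1,-8,22,0,18],[-1,-8,22,0,18],[-1,-8,22,0,18]]]'
cat > lev.py <<'E'
from h import *
yaw=np.radians(2.5);R=np.array([[np.cos(yaw),-np.sin(yaw)],[np.sin(yaw),np.cos(yaw)]]);C=np.array([.5871,-.021])
for n in('side','top'):
    im,D=snap(n,n+'2'); g=[(u,v) for v in range(384) for u in range(512) if D[v,u]>0]
    X=dep(n,g,D); q=np.c_[(X[:,:2]-C)@R,X[:,2]-.14]
    m=(q[:,1]>.15)&(q[:,1]<.24)&(q[:,2]>.085)&(q[:,2]<.17)&(abs(q[:,0])<.14)
    print(n,m.sum(),q[m].mean(0).round(3),q[m].min(0).round(3),q[m].max(0).round(3))
E
python3 lev.py; python3 go.py .52737 -.02179 .30
python3 -c "
import cv2
a=cv2.imread('pics/side2.png')[120:290,180:350]; cv2.imwrite('pics/side2c.png',cv2.resize(a,None,fx=3.5,fy=3.5,interpolation=cv2.INTER_CUBIC))"
```

```text
clock: 6.05
tcp_pos: [0.5715, 0.1732, 0.3623]
tool_rot: [-3.14, -0.066, -0.008]
ft_force: [0.9, -0.2, 0.1]
finger_gap: 0.991
finger_force: 0.0
clock: 7.05
tcp_pos: [0.4981, -0.0501, 0.3572]
tool_rot: [2.745, -1.526, -0.007]
ft_force: [-0.2, -0.0, 0.2]
finger_gap: 0.998
finger_force: 0.0
side 171 [-0.018  0.2    0.123] [-0.027  0.183  0.085] [-0.005  0.214  0.151]
top 61 [-0.015  0.191  0.143] [-0.025  0.182  0.095] [-0.005  0.21   0.152]
tcp [ 0.4982 -0.0501  0.3575] yaw x -57.86 shift cm [-0.82 -3.99  5.74] F [ 0.2 -0.5 -1.3]
```

View pics/side2c.png

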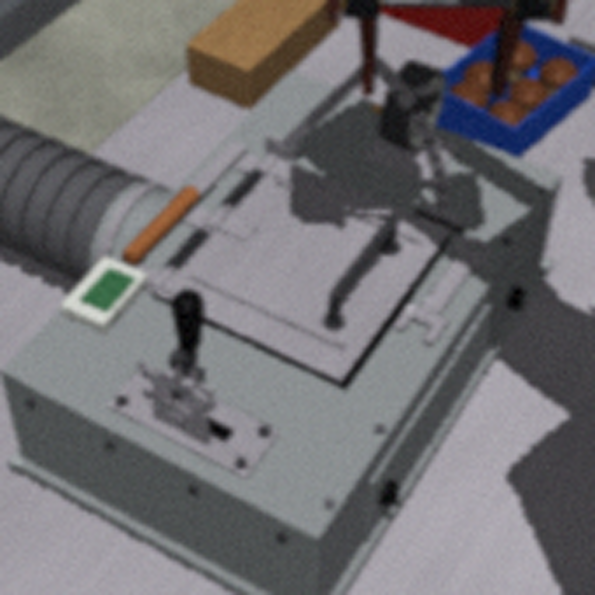

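Lever now upright: its grip top is at (187,300) in the crop and about 149 mm above the deck. Next I align over the handle.

```bash
python3 -m handwheel '[[[-1,-0.8,-4,3,3],[-1,-0.8,-4,3,6],[-1,-0.8,-4,3,6],[-1,-0.8,-4,3,6],[-1,-0.8,-4,3,6],[-1,-0.8,-4,3,6]]]'
python3 -m handwheel '[[[-1,0,0,0,0],[-1,0,0,0,0]]]'
python3 go.py .52737 -.02179 .165
python3 - <<'E'
from h import *
yaw=np.radians(2.5);R=np.array([[np.cos(yaw),-np.sin(yaw)],[np.sin(yaw),np.cos(yaw)]]);C=np.array([.5871,-.021])
for k in '02':
    z=np.load(f'pics/side{k}.npz');D=z['D'];g=[(u,v) for v in range(384) for u in range(512) if D[v,u]>0]
    X=dep('side',g,D); q=np.c_[(X[:,:2]-C)@R,X[:,2]-.14]
    m=(q[:,1]>.17)&(q[:,1]<.225)&(q[:,2]>.08)&(q[:,2]<.14)&(abs(q[:,0])<.09)
    print(k,np.polyfit(q[m,2],q[m,0],1))
E
```

```text
clock: 7.75
tcp_pos: [0.5285, -0.0221, 0.3288]
tool_rot: [2.269, -2.172, -0.002]
ft_force: [-0.5, -0.0, -0.1]
finger_gap: 1.002
finger_force: 0.0
clock: 7.95
tcp_pos: [0.5289, -0.0223, 0.3296]
tool_rot: [2.266, -2.176, -0.0]
ft_force: [0.1, 0.3, 1.4]
finger_gap: 1.001
finger_force: 0.0
tcp [ 0.5289 -0.0223  0.3296] yaw x -87.68 shift cm [-0.05  0.15 16.46] F [0.1 0.3 1.4]
0 [-0.42711469 -0.00378633]
2 [-0.07443611 -0.01052116]
```

```bash
python3 -m handwheel '[[[-1,0,0.15,5,0],[-1,0,0.15,10,0],[-1,0,0.15,14,0],[-1,0,0.15,16.4,0],[-1,0,0.15,16.4,0],[-1,0,0.15,16.4,0],[1,0,0.15,16.4,0],[1,0,0.15,16.4,0],[1,0,0.15,16.4,0],[1,0,0.15,16.4,0]]]'
python3 -m handwheel '[[[1,0,0,0,0],[1,0,0,0,0],[1,0,0,0,0],[1,0,0,0,0],[1,0,0,0,0],[1,0,0,0,0]]]'
```

```text
clock: 8.95
tcp_pos: [0.528, -0.0223, 0.1666]
tool_rot: [-2.264, 2.177, -0.002]
ft_force: [0.7, 0.3, 0.1]
finger_gap: 0.674
finger_force: 0.0
clock: 9.55
tcp_pos: [0.5274, -0.0223, 0.1657]
tool_rot: [2.264, -2.178, -0.0]
ft_force: [-0.1, -0.0, -0.2]
finger_gap: 0.129
finger_force: 0.0
```

```bash
python3 -m handwheel '[[[1,0,0,0,0],[1,0,0,0,0],[1,0,0,0,0],[1,0,0,0,0]]]'
```

```text
clock: 9.95
tcp_pos: [0.5277, -0.0223, 0.1657]
tool_rot: [-2.264, 2.178, -0.0]
ft_force: [1.5, 0.2, -1.9]
finger_gap: 0.105
finger_force: 30.0
```

```bash
python3 -m handwheel '[[[1,0,-0.2,-0.74,0],[1,0,-0.43,-1.48,0],[1,0,-0.7,-2.2,0],[1,0,-1.01,-2.91,0],[1,0,-1.35,-3.6,0],[1,0,-1.73,-4.27,0],[1,0,-2.14,-4.92,0],[1,0,-2.59,-5.56,0],[1,0,-2.59,-5.56,0]]]'
python3 -m handwheel '[[[1,0,-0.47,-0.6,0],[1,0,-0.97,-1.19,0],[1,0,-1.5,-1.75,0],[1,0,-2.06,-2.28,0],[1,0,-2.65,-2.78,0],[1,0,-2.65,-2.78,0],[1,0,-2.65,-2.78,0],[1,0,-2.65,-2.78,0]]]'
cat > cmp.py <<'E'
from h import *
import sys
yaw=np.radians(2.5);R=np.array([[np.cos(yaw),-np.sin(yaw)],[np.sin(yaw),np.cos(yaw)]]);hinge=np.array([.6772,-.0152])
s=env.get_state(); p=np.array(s['tcp_pos'])+[0,0,.0187]; b=np.r_[(p[:2]-hinge)@R,p[2]-.148]
print('tcp theta',np.arctan2(b[2],-b[0])-.2355,'r',np.hypot(b[0],b[2]),'F',np.round(s['ft_force'],1),s['finger_force'])
for n in('side','top'):
    im,D=snap(n,n+sys.argv[1]); g=[(u,v) for v in range(100,270) for u in range(170,350) if D[v,u]>0]
    X=dep(n,g,D); b=np.c_[(X[:,:2]-hinge)@R,X[:,2]-.148]; I=im[[v for u,v in g],[u for u,v in g]].mean(1)
    r=np.hypot(b[:,0],b[:,2]);a=np.arctan2(b[:,2],-b[:,0])
    m=(b[:,1]>-.12)&(b[:,1]<-.1)&(r>.182)&(r<.2)&(a>.6)&(a<.8)&(I<75)
    print(n,'blade n',m.sum(),'face angle-> index',(a[m]-.002/r[m]).mean().round(4) if m.any() else 0)
    for lo,hi in((-.097,-.07),(-.07,-.055),(.055,.097)):
        m=(b[:,1]>lo)&(b[:,1]<hi)&(a>.4)&(a<1.0)&(r>.1)&(r<.184)
        if m.sum()>5:
            aa=a[m]-.002/r[m]; k=np.abs(aa-np.median(aa))<.03
            print('  flap',lo,hi,m.sum(),'med',np.median(aa).round(4),'outer',np.median(aa[(r[m]>.15)]).round(4),'slope',np.arctan(-np.polyfit(b[m][k,0],b[m][k,2],1)[0]).round(4))
E
python3 cmp.py 3
python3 -c "
import cv2
a=cv2.imread('pics/side3.png')[100:270,180:350]; cv2.imwrite('pics/side3c.png',cv2.resize(a,None,fx=3.5,fy=3.5,interpolation=cv2.INTER_CUBIC))"
```

```text
clock: 10.85
tcp_pos: [0.5525, -0.0213, 0.2219]
tool_rot: [2.263, -2.177, -0.002]
ft_force: [-2.7, -1.1, -8.8]
finger_gap: 0.099
finger_force: 30.0
clock: 11.65
tcp_pos: [0.5763, -0.0203, 0.2491]
tool_rot: [2.261, -2.174, -0.008]
ft_force: [-10.4, -2.0, -3.5]
finger_gap: 0.105
finger_force: 30.0
tcp theta 0.6350650406433478 r 0.15670249018709856 F [-10.4  -2.   -3.5] 30.000223517417908
side blade n 5 face angle-> index 0.6085
  flap -0.097 -0.07 24 med 0.6097 outer 0.6013 slope 0.6216
  flap -0.07 -0.055 31 med 0.6152 outer 0.6123 slope 0.6024
  flap 0.055 0.097 215 med 0.6175 outer 0.619 slope 0.6166
top blade n 36 face angle-> index 0.6829
  flap -0.097 -0.07 60 med 0.6083 outer 0.6082 slope 0.5827
  flap 0.055 0.097 52 med 0.6093 outer 0.6097 slope 0.616
```

View pics/side3c.png

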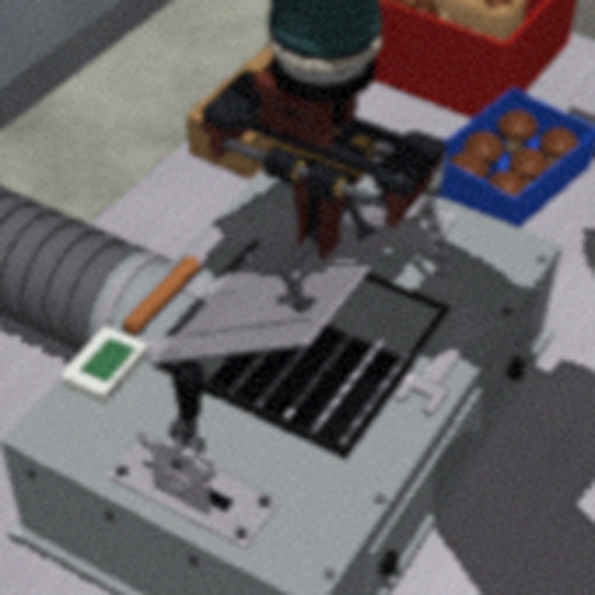

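```bash
python3 -m handwheel '[[[1,0,-0.5,-0.45,0],[1,0,-1.05,-0.87,0],[1,0,-1.05,-0.87,0],[1,0,-1.05,-0.87,0],[1,0,-1.05,-0.87,0]]]'
sed -i 's/I<75/I<60/; s/(a>.6)&(a<.8)/(a>.66)\&(a<.76)/' cmp.py
python3 cmp.py 4
python3 - <<'E'
from h import *
yaw=np.radians(2.5);R=np.array([[np.cos(yaw),-np.sin(yaw)],[np.sin(yaw),np.cos(yaw)]]);hinge=np.array([.6772,-.0152])
for k in '034':
  for n in('top','side'):
    z=np.load(f'pics/{n}{k}.npz');D=z['D'];g=[(u,v) for v in range(100,270) for u in range(170,350) if D[v,u]>0]
    X=dep(n,g,D); b=np.c_[(X[:,:2]-hinge)@R,X[:,2]-.148];r=np.hypot(b[:,0],b[:,2]);a=np.arctan2(b[:,2],-b[:,0])-.002/r
    m=(b[:,1]>-.117)&(b[:,1]<-.103)&(r>.184)&(r<.199)&(a>.55)&(a<.85)
    print(k,n,m.sum(),np.median(a[m]).round(4),a[m].std().round(4))
E
```

```text
clock: 12.25
tcp_pos: [0.5869, -0.0199, 0.258]
tool_rot: [2.261, -2.174, -0.008]
ft_force: [-10.8, -3.0, -2.8]
finger_gap: 0.103
finger_force: 30.0
tcp theta 0.7227485257597948 r 0.15728901674974644 F [-10.8  -3.   -2.8] 30.00010907649994
side blade n 7 face angle-> index 0.7015
  flap -0.097 -0.07 17 med 0.6968 outer 0.6989 slope 0.7018
  flap -0.07 -0.055 29 med 0.7064 outer 0.703 slope 0.7101
  flap 0.055 0.097 175 med 0.7036 outer 0.7042 slope 0.6979
top blade n 29 face angle-> index 0.6988
  flap -0.097 -0.07 71 med 0.6927 outer 0.6931 slope 0.6973
  flap 0.055 0.097 52 med 0.6939 outer 0.6973 slope 0.7117
0 top 18 0.6979 0.0095
0 side 8 0.7043 0.0046
3 top 21 0.6919 0.0283
3 side 2 0.608 0.004
4 top 18 0.6949 0.0103
4 side 5 0.7036 0.0025
```

Flap and blade agree to about 0.003 rad in both cameras. I hold it there, then do a last check.

```bash
python3 -m handwheel '[[[1,0,-0.03,-0.03,0],[1,0,-0.03,-0.03,0],[1,0,-0.03,-0.03,0],[1,0,-0.03,-0.03,0],[1,0,-0.03,-0.03,0],[1,0,-0.03,-0.03,0],[1,0,-0.03,-0.03,0],[1,0,-0.03,-0.03,0]]]'
python3 cmp.py 5; python3 -c "
import cv2
a=cv2.imread('pics/side5.png')[100:270,180:350]; cv2.imwrite('pics/side5c.png',cv2.resize(a,None,fx=3.5,fy=3.5,interpolation=cv2.INTER_CUBIC))"
```

```text
clock: 13.15
tcp_pos: [0.5871, -0.0199, 0.2581]
tool_rot: [2.26, -2.174, -0.008]
ft_force: [-11.2, -2.0, -3.5]
finger_gap: 0.103
finger_force: 30.0
tcp theta 0.7241451851405547 r 0.157280967755194 F [-11.2  -2.   -3.5] 29.99992847442627
side blade n 8 face angle-> index 0.7036
  flap -0.097 -0.07 19 med 0.6986 outer 0.7012 slope 0.7017
  flap -0.07 -0.055 29 med 0.7045 outer 0.6986 slope 0.6968
  flap 0.055 0.097 169 med 0.7058 outer 0.7067 slope 0.7013
top blade n 29 face angle-> index 0.7032
  flap -0.097 -0.07 70 med 0.6942 outer 0.6937 slope 0.6905
  flap 0.055 0.097 54 med 0.7021 outer 0.7008 slope 0.6499
```

View pics/side5c.png

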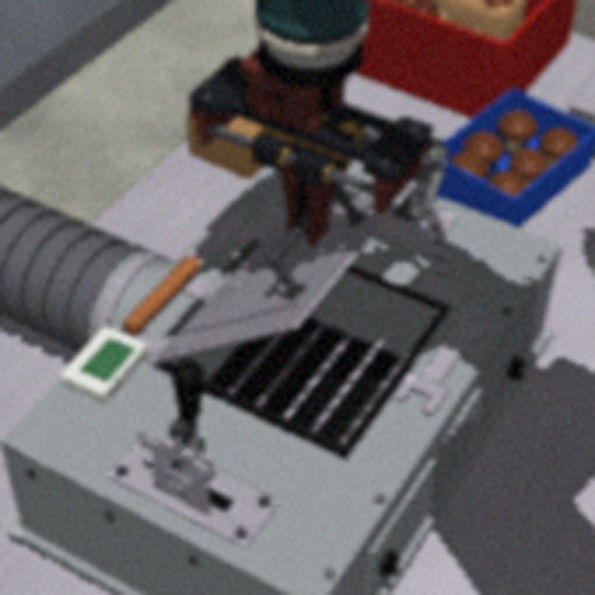

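The flap is held raised by its handle at (285,280) in the crop. The lever stands upright at (187,400), and the spanner, knife and hygrometer have not moved.

```bash
python3 -c "
from workcell import env
print(env.hand_in())"
```

```text
the job is handed in; nothing more can be done
None
```

Job handed in at about 13 s: the lever is in its middle notch and released, and the gripper is holding the flap steady at about 0.70 rad, level with the index to within about 0.01 rad by both cameras.

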